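# Scrub the glue pot with the long brush

## Task

Swing the bench lamp well clear of the glue pot, to either side. Then take the long pot brush and scrub the amber run of dried glue inside the pot: with the brush pressed against it at about 4 to 5 newtons (8 at most anywhere in the pot), go from the foot of the run up to its top, back to the foot and up to the top again, pausing half a second at each end. Finally put the brush back upright in its wooden holder and let go, leaving the lamp clear and the can, glue bottle and guitar bridge where they are.

Things in the scene. Friction and masses are not known exactly. Their poses are not given: they have to be found in the camera images.
- pot: Fixed round aluminium glue pot with a thick jacket: 124 mm outside, bore 90 mm across, 135 mm high, inner floor 12 mm above its underside, no lid. Origin: centre of its underside; z up. The run of dried glue is on the bore's wall on the pot's +x side; a small red dial outside is on the -x side.
- glue_run (a point): Point on the bare bore wall (45 mm along +x from the pot's axis) behind the middle of the amber run of dried glue: a hard fixed upright strip, 36 mm wide, from 20 to 120 mm above the pot's underside (this point: 70 mm), flat face square to the pot's x. Thickness unknown: the face lies 27 to 41 mm from the pot's axis, so find it by touch. It does not come off.
- lamp (a joint): Swing angle of the lamp arm about its upright post, rad: 0 with the arm pointing along its stand's -x (over the pot), positive counterclockwise from above (shade moves to -y of the stand), stops at -1.35 and 1.35. Stays where it is left (about 1 N at the shade moves it). Beyond 0.6 either way counts as clear.
- lamp_hinge (a point): On the axis of the lamp's upright post (16 mm across, on a 90 mm round foot), at the height of the arm, 303 mm above the bench; the arm is a 12 mm bar 240 mm long.
- lamp_shade (a point): Middle of the yellow round lamp shade at the arm's end: 90 mm across at its lower 27 mm, tapering to 44 mm above; it reaches from 30 mm below this point to 27 mm above it. Its underside is 239 mm above the bench.
- brush: Long pot brush, 210 mm, about 120 g, standing head down in the holder. Origin: centre of the head's lower end (neck straight); z up the handle. Dark bristle head 26 mm across, 0 to 40 mm; steel wire neck to 123 mm; brass ferrule 16 mm across to 135 mm; wooden handle, 20 mm along x by 14 mm along y, 135 to 210 mm.
- head_mid (a point): Centre of the stiff bristle head, 20 mm above its lower end. It follows the springy wire neck, which bends in any direction at 95 mm above the brush's lower end: about 2 N per mm of sideways push at the head (the grip on the handle may give as well).
- holder: Fixed round wooden brush holder: 68 mm outside (foot 90 mm), 70 mm high, open-topped bore 46 mm across, inner floor 10 mm above its underside. Origin: centre of its underside. It stands to the left or the right of the pot.
- can: Bystander: blue can, 68 mm across, 100 mm high; origin: centre of its underside. On the other side of the pot from the holder.
- glue: Bystander: white glue bottle, 50 mm across, 140 mm high; origin: centre of its underside.
- bridge: Bystander: dark wooden guitar bridge lying flat, 28 by 100 by 14 mm; origin: centre of its underside.
There are look-alikes about, which are no part of the job. What is meant by the holder is not turquoise, and is the smaller of those in its own colour.

How it is judged:
By the outcome, as a careful person would: the job done as asked, in the order asked, and still so for the second after the job is handed in, with the robot touching nothing.
It also fails if it takes over 72 s, if anything falls off the work surface, if the arm or the gripper's body presses on something with over 40 N, if the wrist force passes 120 N, or if a joint passes its speed limit or range.

## Robot

A 7-joint arm with a two-finger parallel gripper is mounted at the origin on the work surface. World frame = base frame: x ahead of the robot, y to its left, z up, the work surface at z = 0. Lengths are in m, angles in degrees, forces in N, time in s.
With the tool pointing down it reaches from about 0.4 to 0.85 m from the base axis. Payload 10.4 kg.
Tool frame: the origin (TCP) lies between the finger pads; the fingertips stand 11 mm ahead of it and the grasp point (between the pads) lies 8 mm behind it; z points along the fingers, y is the direction in which the jaws open and shut (so a half turn about z gives the same grasp; the last joint's range is limited). The gripper opens to 85 mm and grips with 20 to 120 N. Pads are 22 mm wide; open, the fingers measure 114 mm over their backs; the gripper's body (76 mm by 85 mm) begins 54 mm behind the grasp point. The pads swing forward as they close: fully open they stand 13 mm farther back than shut.
Start: joints at [74.966, 19.034, -3.707, 83.658, 1.238, 77.344, -5.071], TCP at [0.148, -0.607, 0.242] pointing down, gripper open.
Joint ranges: [-148.97, 148.97], [-28.65, 121.19], [-84.17, 76.75], [9.2, 138.47], [-72.65, 252.65], [3.7, 117.97], [-149.18, 149.18]. Speed limits (degrees/s): [127.2, 127.2, 159.86, 159.86, 180, 180, 180].

## Interface

Orientations are given as [roll, pitch, yaw] about the fixed x, y, z axes, in that order (R = Rz(yaw) Ry(pitch) Rx(roll)).
In Python, from bench import env gives the robot as it stands. The module is installed in compiled form; this text tells all that it offers.
- The arm moves only by the tool drive_tool, never from a script. Its argument "commands" is one flat list of numbers, 4 for each row, row after row: the shift along the tool's x, y, z in m, then the turn about the tool's z in rad. A call has 1 to 20 rows; each row is the pose to reach, as a shift and turn from the pose commanded when the call began, along the tool's axes at that moment; what a row does not reach only later rows make up. A row lasts 1/8 s, in which the tool goes at most 62.5 mm and 10.7 degrees, less where a joint would pass 70% of its speed; a pose out of reach is approached as far as the arm can. A call with a gripper value outside its range is refused whole. "grip" is the opening, from -1 (shut) to 1 (fully open), set as the call begins (left out, the last holds). The fingers move at their own pace and stop on an object; the grip force is fixed at half the most. Time passes only in rows, so rows that repeat a pose let the fingers close. It gives the time, the measured TCP pose, the force and the opening at its end, in the units of the state.
- env.state(): the state, without advancing time (a new reading comes with each control period).
- env.snapshot(name): name is "scene" or "side" or "wrist"; returns a dict with "pixels" (384x512x3 uint8, red, green, blue), "depth" (384x512 float32, m along the optical axis (not along the pixel's ray), 0 where there is no reading), "mtx" (3x3 intrinsics, pixels), "k1" (the pictures are not rectified: a ray, as slopes to the right and down, at radius r is drawn at 1 + k1 r^2 times it, then the intrinsics apply), "world_to_cam" (4x4, takes a point from world to camera coordinates). Camera axes: x right, y down, z forward; pixel columns grow to the right and rows downward; lengths in m; the calibration is good to about 2 mm. A picture is of the moment at which its call begins.
- env.job_done(): hands the job in, once; it reports no verdict.
Trained networks look in a picture, given as the dict that the camera call returned (one of the last four; its "shot" number tells which), for a name from the list of things; names that differ only in an ending like _2 or _b are one class to them, and where a whole thing is asked for, a point or a joint stands for the part that bears it (a point fixed in the world has none). Each returns a list of dicts, best first, with "p" (0 to 1); they miss things now and then, are a little off and sometimes report something else, mostly with a low value. They report only what shows in the picture. A call takes as long as a camera call. They do not tell look-alikes from the thing itself.
- env.spot_in(thing, picture): "xyz" ([x, y, z] in m, in the coordinates of the camera as it stood for that picture, good to about 4 mm: the middle of the surface that is visible of it).
- env.masks_of(thing, picture): "region" (384x512 bool, what is visible of it).
The state is a dict: "time_s": time; "q": joint angles; "joint_vel": joint speeds; "joint_torque": joint torques, N m; "ee_pos": TCP position; "eef_rot": TCP orientation; "ft_force": force on the tool from outside, world axes, zero at the start; "torque": the same for the moment, N m; "opening": opening from 0.0 (shut) to 1.0 (fully open).
Only numpy, scipy, OpenCV 4.12 (cv2) and the standard library are available. Lean on these libraries where they do the work, as an engineer would, in place of code of your own. Each camera call takes 0.05 s, during which the arm holds its last target. There are 200 camera calls.

## Working session

There is one attempt and no reset: what is moved stays moved. The work goes in short steps, Python scripts to look and compute and a tool call to move; the robot and the scene stay as the last step left them, time stands still between calls to the robot, and variables do not carry over. Pictures are saved under pics/ and viewed, about 8 in all and at most 12, crops included, and the job is handed in when it is done.

Besides the shell and the picture viewer there is one more tool, called after "Emit:" by a JSON object that holds its "op" and its "data", one argument or row to a line. drive_tool: Moves the arm, as the interface text tells. Its arguments: {"type":"object","properties":{"commands":{"type":"array","items":{"type":"number"}},"grip":{"type":"number"}},"required":["commands"]}

```bash
mkdir -p pics
cat > h.py <<'E'
import numpy as np, cv2
from bench import env
def snap(n,f=None):
    s=env.snapshot(n)
    if f: cv2.imwrite(f'pics/{f}.png',s['pixels'][:,:,::-1])
    return s
def cloud(s):
    h,w=s['depth'].shape; u,v=np.meshgrid(np.arange(w),np.arange(h))
    K=np.array(s['mtx'],float); p=np.stack([u,v],-1).reshape(-1,1,2).astype(float)
    n=cv2.undistortPoints(p,K,np.array([s['k1'],0,0,0,0.])).reshape(h,w,2)
    d=s['depth'].astype(float); c=np.dstack([n*d[...,None],d]); T=np.linalg.inv(s['world_to_cam'])
    P=c@T[:3,:3].T+T[:3,3]; P[d==0]=np.nan; return P
def w(s,x):
    T=np.linalg.inv(s['world_to_cam']); return T[:3,:3]@np.array(x)+T[:3,3]
E
python3 - <<'E'
from h import *
st=env.state(); print({k:np.round(v,3) for k,v in st.items()})
ss=[snap(n,n+'0') for n in('scene','side')]
for t in ['pot','lamp','lamp_hinge','lamp_shade','brush','holder','can','glue','bridge']:
  for n,s in zip('Sd',ss):
    print(t,n,[(round(r['p'],2),np.round(w(s,r['xyz']),3).tolist()) for r in env.spot_in(t,s)][:5])
cv2.imwrite('pics/both.png',cv2.resize(np.vstack([s['pixels'] for s in ss])[:,:,::-1],None,fx=.78,fy=.78))
E
```

```text
{'time_s': np.float64(0.0), 'q': array([74.965, 19.073, -3.708, 83.707,  1.239, 77.343, -5.072]), 'joint_vel': array([ 0.098,  0.044, -0.035,  0.096, -0.002, -0.02 , -0.108]), 'joint_torque': array([ 2.0000e-03, -6.2544e+01,  5.1000e-02, -3.9160e+01,  1.6000e-02,
        1.0000e-02,  0.0000e+00]), 'ee_pos': array([ 0.148, -0.607,  0.241]), 'eef_rot': array([-1.79917e+02,  5.00000e-03,  1.37410e+01]), 'ft_force': array([-0.068, -0.239, -0.627]), 'torque': array([ 0.034, -0.007,  0.032]), 'opening': np.float64(1.001)}
pot S [(0.65, [0.528, -0.025, 0.097])]
pot d [(0.81, [0.477, 0.021, 0.097]), (0.73, [0.492, 0.031, 0.285])]
lamp S [(0.96, [0.548, -0.01, 0.292]), (0.23, [0.527, -0.024, 0.1])]
lamp d [(0.82, [0.494, 0.029, 0.279])]
lamp_hinge S [(0.94, [0.547, -0.014, 0.294]), (0.18, [0.526, -0.027, 0.096])]
lamp_hinge d [(0.91, [0.492, 0.03, 0.283])]
lamp_shade S [(0.88, [0.542, -0.012, 0.293])]
lamp_shade d [(0.72, [0.495, 0.035, 0.285])]
brush S [(0.64, [0.532, 0.16, 0.158]), (0.58, [0.689, 0.077, 0.085])]
brush d [(0.93, [0.517, 0.166, 0.168])]
holder S [(0.96, [0.542, 0.151, 0.041]), (0.77, [0.409, 0.182, 0.046])]
holder d [(0.88, [0.384, 0.202, 0.046]), (0.67, [0.437, -0.156, 0.073]), (0.59, [0.508, 0.176, 0.04])]
can S [(0.85, [0.475, -0.178, 0.083]), (0.49, [0.528, -0.028, 0.099])]
can d [(0.72, [0.438, -0.158, 0.072])]
glue S [(0.95, [0.684, 0.081, 0.084])]
glue d [(0.64, [0.657, 0.096, 0.073])]
bridge S []
bridge d [(0.76, [0.354, 0.028, 0.01]), (0.56, [0.515, 0.165, 0.169])]
```

View pics/scene0.png

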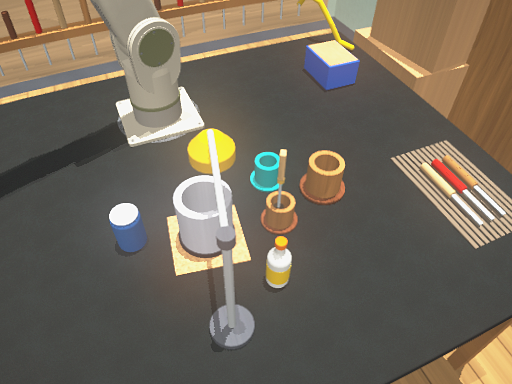

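View pics/side0.png

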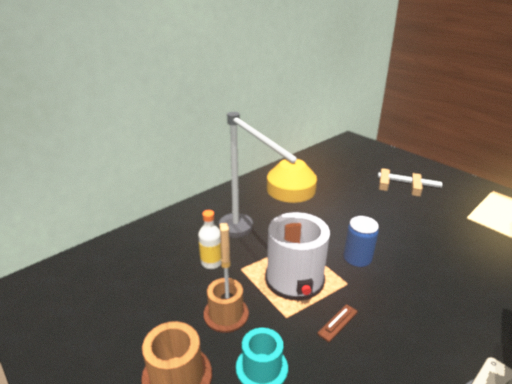

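Scene: lamp post foot (232,325), shade (212,150) over the pot (205,215). Candidates for the holder: small brown with the brush (280,210), big brown (325,175) and turquoise (267,170), so it is the small brown one. There is only one brush, handle at (282,165). In the side view the glue run is at (292,232) and the red dial at (305,290).

Run:
```python
from h import *
from scipy.optimize import least_squares
ss={n:snap(n) for n in('scene','side')}
C={n:cloud(s) for n,s in ss.items()}
def fit(p,r=None):
    f=lambda q:np.hypot(p[:,0]-q[0],p[:,1]-q[1])-(q[2] if r is None else r)
    m=p.mean(0); o=least_squares(f,[m[0],m[1],r or .04],loss='soft_l1',f_scale=.002); return np.round(o.x,4),len(p),round(float(np.median(abs(o.fun))),4)
for n in C:
    P=C[n].reshape(-1,3); rgb=ss[n]['pixels'].reshape(-1,3).astype(int); hsv=cv2.cvtColor(ss[n]['pixels'],cv2.COLOR_RGB2HSV).reshape(-1,3).astype(int)
    def box(c,R,z0,z1): return (np.hypot(P[:,0]-c[0],P[:,1]-c[1])<R)&(P[:,2]>z0)&(P[:,2]<z1)
    print('==',n)
    print('table z',np.nanmedian(P[(abs(P[:,2])<.02)][:,2]))
    print('pot rim z', np.round(np.nanpercentile(P[box((.5,.01),.09,.1,.16)][:,2],[50,90,98]),4))
    m=box((.5,.01),.09,.03,.12); 
    # outer wall: fit with r .062
    print('pot',fit(P[m],.062)); 
    m=box((.5,.01),.09,.131,.142); print('pot rim',fit(P[m]))
    m=box((.525,.165),.06,.064,.076);print('holder rim',fit(P[m]))
    m=box((.525,.165),.06,.02,.06);print('holder wall',fit(P[m],.034))
    for a,b in((.08,.12),(.14,.17),(.17,.2),(.2,.23)):
        m=box((.525,.165),.06,a,b); print('brush',a,m.sum(),np.round(np.nanmean(P[m],0),4),np.round(P[m].min(0),4) if m.any() else '',np.round(P[m].max(0),4)if m.any() else '')
    y=(hsv[:,0]>18)&(hsv[:,0]<32)&(hsv[:,1]>180)
    m=y&box((.5,.01),.15,.235,.27); print('shade low',fit(P[m],.045),np.nanmax(P[y&box((.5,.01),.15,.2,.35)][:,2]))
    grey=hsv[:,1]<60
    for a,b in ((.04,.1),(.1,.16),(.16,.25),(.29,.32)):
        m=grey&box((.74,.0),.12,a,b); 
        if m.sum()>5: print('post',a,m.sum(),np.round(np.median(P[m],0),4))
    m=box((.74,.0),.14,.005,.03); print('foot',fit(P[m],.045) if m.sum()>5 else 0)
    red=((hsv[:,0]<6)|(hsv[:,0]>174))&(hsv[:,1]>190)&(rgb[:,0]>120)
    m=red&box((.5,.01),.1,.0,.1); print('dial',m.sum(),np.round(np.median(P[m],0),4) if m.any() else '')
    am=(hsv[:,0]<20)&(hsv[:,1]>110)
    m=am&box((.5,.01),.05,.05,.128); print('amber',m.sum(),np.round(np.median(P[m],0),4) if m.any() else '',np.round(P[m][::max(1,m.sum()//12)],3).tolist())
    print('can',fit(P[box((.46,-.17),.07,.02,.12)],.034),'glue',fit(P[box((.67,.09),.05,.02,.07)],.025))
```

```text
== scene
table z 0.00013255066894191092
pot rim z [0.1352 0.1404 0.1413]
pot (array([ 0.5154, -0.0027,  0.062 ]), 1752, 0.0061)
pot rim (array([ 0.506 , -0.0131,  0.0537]), 1008, 0.0044)
holder rim (array([0.5285, 0.1617, 0.0286]), 332, 0.0028)
holder wall (array([0.5263, 0.1622, 0.034 ]), 457, 0.0015)
brush 0.08 36 [0.5258 0.1578 0.0999] [0.5223 0.1552 0.0817] [0.5285 0.1623 0.12  ]
brush 0.14 60 [0.5307 0.155  0.1558] [0.523  0.149  0.1403] [0.5354 0.1679 0.1688]
brush 0.17 73 [0.5312 0.1549 0.1852] [0.5209 0.149  0.1703] [0.5356 0.1693 0.1991]
brush 0.2 90 [0.5283 0.1567 0.2144] [0.5136 0.1497 0.2002] [0.5353 0.1679 0.2232]
shade low (array([0.5049, 0.0162, 0.045 ]), 57, 0.0008) 0.2962559087457242
post 0.04 438 [0.6922 0.0704 0.0868]
post 0.1 291 [ 0.7397 -0.0372  0.1131]
post 0.16 288 [ 0.7465 -0.0454  0.2085]
post 0.29 750 [ 0.729  -0.0369  0.309 ]
foot (array([ 0.7253, -0.0318,  0.045 ]), 1543, 0.0134)
dial 0 
amber 0  []
can (array([ 0.4486, -0.18  ,  0.034 ]), 1231, 0.0018) glue (array([0.6723, 0.0872, 0.025 ]), 308, 0.0004)
== side
table z 0.0019464181992505658
pot rim z [0.1302 0.1409 0.142 ]
pot (array([ 0.4995, -0.0111,  0.062 ]), 2541, 0.0017)
pot rim (array([ 0.4967, -0.0069,  0.054 ]), 1136, 0.0039)
holder rim (array([0.5219, 0.1663, 0.0285]), 508, 0.0026)
holder wall (array([0.5242, 0.1643, 0.034 ]), 683, 0.0013)
brush 0.08 63 [0.5198 0.1619 0.1003] [0.5171 0.1577 0.0806] [0.5238 0.1643 0.1197]
brush 0.14 88 [0.5162 0.1656 0.1552] [0.5107 0.1559 0.1403] [0.5317 0.1712 0.17  ]
brush 0.17 118 [0.5153 0.1671 0.1851] [0.5108 0.1602 0.17  ] [0.5285 0.1726 0.2   ]
brush 0.2 139 [0.5176 0.1655 0.2141] [0.5106 0.154  0.2002] [0.5323 0.1721 0.223 ]<stdin>:7: RuntimeWarning: Mean of empty slice.
  ret = um.true_divide(
Traceback (most recent call last):
ValueError: Initial guess is outside of provided bounds
```

Run:
```python
from h import *
ss={n:snap(n) for n in('scene','side')}
C={n:cloud(s) for n,s in ss.items()}
for n in C:
    P=C[n].reshape(-1,3); hsv=cv2.cvtColor(ss[n]['pixels'],cv2.COLOR_RGB2HSV).reshape(-1,3).astype(int)
    box=lambda c,R,z0,z1:(np.hypot(P[:,0]-c[0],P[:,1]-c[1])<R)&(P[:,2]>z0)&(P[:,2]<z1)
    m=box((.523,.162),.04,.217,.23); print(n,'brush top',m.sum(),P[m].mean(0).round(4),cv2.minAreaRect((P[m][:,:2]*1000).astype(np.float32)))
    for a,b in ((.04,.1),(.1,.16),(.16,.25),(.285,.33)):
        m=(hsv[:,1]<70)&box((.74,-.035),.05,a,b)
        if m.sum()>5: print('post',a,m.sum(),np.round(np.median(P[m],0),4))
    m=(hsv[:,1]<70)&box((.6,-.0),.2,.295,.33)
    q=P[m]; 
    if len(q): print('arm',len(q),q[np.argmin(q[:,0])].round(3),q[np.argmax(q[:,0])].round(3),cv2.fitLine(q[:,:2].astype(np.float32),cv2.DIST_HUBER,0,.01,.01).ravel())
    m=(hsv[:,0]>18)&(hsv[:,0]<32)&(hsv[:,1]>160)&box((.5,.01),.15,.22,.35); print('shade',m.sum(),P[m].min(0).round(3),P[m].max(0).round(3))
    m=box((.5,-.011),.054,.01,.137); print('in pot',m.sum())
s=ss['side'];P=C['side']
for v,u in [(225,290),(230,285),(230,292),(230,298),(238,292),(232,278),(232,305),(232,310),(290,305),(286,305),(291,307)]: print(v,u,s['pixels'][v,u],P[v,u].round(4))
a=cv2.resize(ss['side']['pixels'][200:330,180:360],None,fx=4,fy=4,interpolation=cv2.INTER_CUBIC)
cv2.imwrite('pics/c1.png',a[:,:,::-1])
```

```text
scene brush top 47 [0.525  0.1583 0.2198] ((524.335693359375, 158.31866455078125), (12.287436485290527, 21.093685150146484), 63.63941955566406)
post 0.04 121 [ 0.7463 -0.0453  0.0713]
post 0.1 151 [ 0.7467 -0.0455  0.1317]
post 0.16 289 [ 0.7465 -0.0453  0.2089]
post 0.285 517 [ 0.7408 -0.0419  0.3115]
arm 1048 [0.492 0.014 0.295] [ 0.755 -0.041  0.299] [ 0.9697694  -0.24402311  0.66724265 -0.02542829]
shade 1026 [ 0.477 -0.03   0.243] [0.553 0.059 0.297]
in pot 898
side brush top 66 [0.5201 0.1637 0.2203] ((521.1143798828125, 163.38491821289062), (13.601503372192383, 18.640222549438477), 51.126827239990234)
post 0.04 117 [ 0.7324 -0.037   0.0708]
post 0.1 142 [ 0.7321 -0.037   0.1319]
post 0.16 226 [ 0.7324 -0.037   0.2086]
post 0.285 180 [ 0.7291 -0.0332  0.3094]
arm 555 [0.498 0.019 0.305] [ 0.75  -0.042  0.316] [ 0.9719043  -0.23537634  0.62860566 -0.01016891]
shade 523 [ 0.459 -0.016  0.245] [0.537 0.063 0.297]
in pot 869
225 290 [184 107  71] [ 0.5353 -0.0257  0.1258]
230 285 [151 105  82] [ 0.5403 -0.0164  0.1146]
230 292 [161  97  66] [ 0.5305 -0.0277  0.1143]
230 298 [161  98  68] [ 0.5234 -0.0392  0.1124]
238 292 [161  99  69] [ 0.5293 -0.0283  0.0931]
232 278 [157 153 151] [0.5437 0.0016 0.1164]
232 305 [194 187 189] [ 0.5146 -0.0527  0.1051]
232 310 [188 179 183] [ 0.5041 -0.0565  0.109 ]
290 305 [206  68  61] [0.4334 0.0347 0.0511]
286 305 [254  86  81] [0.4385 0.0291 0.0546]
291 307 [201  64  57] [0.432  0.0295 0.0458]
```

View pics/c1.png

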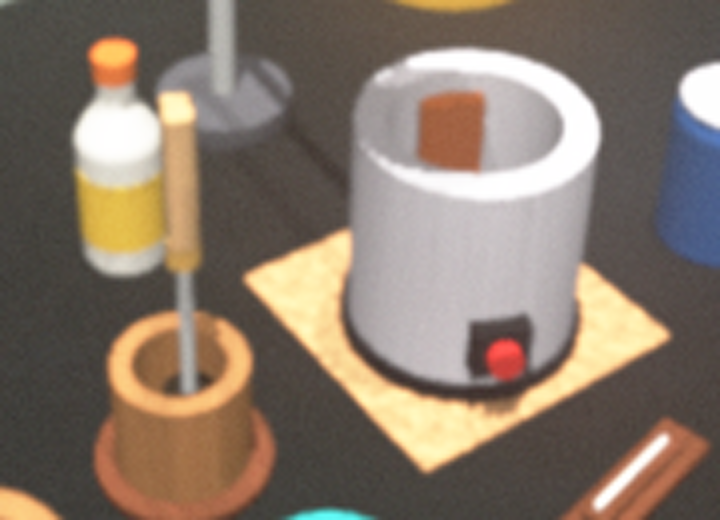

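Emit:
{"op": "drive_tool", "data": {
  "commands": [0, 0, -0.05, 0, 0.02, -0.015, -0.1, 0, 0.06, -0.05, -0.14, -0.1, 0.1, -0.09, -0.16, -0.2, 0.15, -0.13, -0.16, -0.3, 0.2, -0.17, -0.16, -0.4, 0.25, -0.215, -0.16, -0.5, 0.3, -0.255, -0.16, -0.6, 0.35, -0.3, -0.16, -0.7, 0.4, -0.34, -0.16, -0.755, 0.45, -0.38, -0.16, -0.755, 0.5, -0.425, -0.16, -0.755, 0.54, -0.46, -0.16, -0.755, 0.58, -0.495, -0.16, -0.755, 0.61, -0.52, -0.16, -0.755, 0.627, -0.534, -0.16, -0.755, 0.627, -0.534, -0.16, -0.755],
  "grip": -1
}}

```text
time_s: 3.32
ee_pos: [0.6309, 0.0624, 0.4015]
eef_rot: [-179.9, -0.0, 57.2]
ft_force: [-0.3, -0.6, -0.0]
opening: -0.001
```

Run:
```python
from h import *
st=env.state(); print({k:np.round(st[k],3) for k in('time_s','q','ee_pos','eef_rot','ft_force')})
ss={n:snap(n) for n in('scene','side')}
C={n:cloud(s) for n,s in ss.items()}
a=np.hstack([ss[n]['pixels'] for n in C]); cv2.imwrite('pics/c2.png',cv2.resize(a,(800,300))[:,:,::-1])
```

```text
{'time_s': np.float64(3.325), 'q': array([ 17.785,  23.694, -41.783,  63.242,  15.618,  98.367, -52.022]), 'ee_pos': array([0.631, 0.062, 0.401]), 'eef_rot': array([-1.79907e+02, -1.40000e-02,  5.71670e+01]), 'ft_force': array([-0.313, -0.567, -0.03 ])}
```

View pics/c2.png

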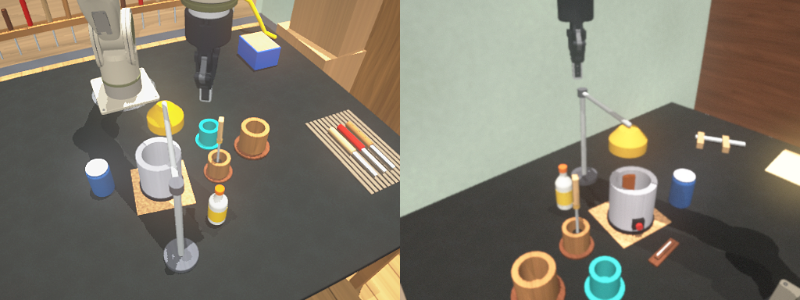

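Emit:
{"op": "drive_tool", "data": {
  "commands": [0, 0, 0.04, 0, 0, 0, 0.08, 0, 0, 0, 0.1, 0, -0.017, 0.011, 0.1, 0, -0.034, 0.022, 0.1, 0, -0.051, 0.033, 0.1, 0, -0.068, 0.044, 0.1, 0, -0.085, 0.055, 0.1, 0, -0.102, 0.066, 0.1, 0, -0.119, 0.077, 0.1, 0, -0.136, 0.088, 0.1, 0, -0.153, 0.099, 0.1, 0, -0.17, 0.11, 0.1, 0, -0.185, 0.119, 0.1, 0, -0.195, 0.126, 0.1, 0, -0.195, 0.126, 0.1, 0]
}}

```text
time_s: 5.42
ee_pos: [0.6301, -0.1731, 0.3021]
eef_rot: [180.0, 0.0, 56.9]
ft_force: [-0.2, 0.4, -0.4]
opening: 0.005
```

Run:
```python
from h import *
st=env.state(); print({k:np.round(st[k],3) for k in('time_s','q','ee_pos','eef_rot','ft_force')})
ss={n:snap(n) for n in('scene','side')}
C={n:cloud(s) for n,s in ss.items()}
A=[]
for n in C:
    P=C[n].reshape(-1,3); hsv=cv2.cvtColor(ss[n]['pixels'],cv2.COLOR_RGB2HSV).reshape(-1,3).astype(int)
    m=(hsv[:,0]>18)&(hsv[:,0]<32)&(hsv[:,1]>160)&(P[:,2]>.23)&(P[:,2]<.31)&(P[:,0]>.4)&(P[:,0]<.8)&(abs(P[:,1])<.4); print(n,'shade',m.sum(),P[m].min(0).round(3),P[m].max(0).round(3)) if m.any() else 0
    box=lambda c,R,z0,z1:(np.hypot(P[:,0]-c[0],P[:,1]-c[1])<R)&(P[:,2]>z0)&(P[:,2]<z1)
    r=np.hypot(P[:,0]-.503,P[:,1]+.01)
    A.append((n,P[box((.503,-.01),.075,.03,.125)&(r>.054)],P[box((.503,-.01),.075,.1385,.145)]))
    am=(hsv[:,0]<20)&(hsv[:,1]>70)
    m=am&box((.503,-.01),.052,.04,.135)
    if m.sum()>20:
        q=P[m]; c=np.median(q,0); q=q[np.linalg.norm(q-c,axis=1)<.04]; c=q.mean(0); u,s,v=np.linalg.svd(q-c); print(n,'amber',len(q),c.round(4),'normal',v[2].round(3),'ang',np.degrees(np.arctan2(v[2][1],v[2][0])).round(1),'z',q[:,2].min().round(3),q[:,2].max().round(3), s.round(3))
    y=box((.43,.033),.03,.02,.08)&(hsv[:,1]>140)&((hsv[:,0]<8)|(hsv[:,0]>172)); 
    if y.any(): print(n,'dial',y.sum(),P[y].mean(0).round(4))
from scipy.optimize import least_squares
for n,o,i in A:
    f=lambda q:np.r_[np.hypot(o[:,0]-q[0],o[:,1]-q[1])-.062]
    s=least_squares(f,[.503,-.01],loss='soft_l1',f_scale=.002); 
    h=cv2.minEnclosingCircle((i[:,:2]*1000).astype(np.float32))
    print(n,'pot outer',s.x.round(4),len(o),np.median(abs(s.fun)).round(4),'rim circ',h,len(i))
```

```text
{'time_s': np.float64(5.425), 'q': array([ 36.753,  25.55 , -36.879,  71.811,  15.049,  87.36 , -31.156]), 'ee_pos': array([ 0.63 , -0.173,  0.302]), 'eef_rot': array([1.79988e+02, 2.90000e-02, 5.68950e+01]), 'ft_force': array([-0.189,  0.377, -0.383])}
scene shade 2185 [ 0.584 -0.289  0.242] [ 0.654 -0.2    0.297]
side shade 651 [ 0.56  -0.259  0.244] [ 0.62  -0.197  0.299]
side amber 289 [ 0.5306 -0.0308  0.1077] normal [-0.851  0.519  0.075] ang 148.6 z 0.078 0.127 [0.238 0.165 0.037]
side dial 77 [0.4351 0.0303 0.0491]
scene pot outer [ 0.5016 -0.0125] 883 0.0006 rim circ ((503.34405517578125, -12.451057434082031), 62.428016662597656) 773
side pot outer [ 0.5005 -0.012 ] 2052 0.0006 rim circ ((500.2872314453125, -11.006926536560059), 62.81336212158203) 844
```

Emit:
{"op": "drive_tool", "data": {
  "commands": [0.02, -0.013, -0.005, 0, 0.03, -0.02, -0.04, 0, 0.04, -0.04, -0.09, 0, 0.07, -0.08, -0.1, -0.02, 0.1, -0.12, -0.1, -0.02, 0.13, -0.16, -0.1, -0.02, 0.16, -0.2, -0.1, -0.02, 0.19, -0.235, -0.08, -0.02, 0.21, -0.26, -0.04, -0.02, 0.2215, -0.272, 0, -0.02, 0.2215, -0.272, 0, -0.02]
}}

```text
time_s: 6.9
ee_pos: [0.5202, 0.1645, 0.3007]
eef_rot: [-179.9, 0.2, 58.4]
ft_force: [-0.6, 0.1, 0.5]
opening: -0.004
```

Emit:
{"op": "drive_tool", "data": {
  "commands": [0, 0, 0, 0, 0, 0, 0, 0, 0, 0, 0, 0, 0, 0, 0, 0],
  "grip": 0.4
}}

```text
time_s: 7.4
ee_pos: [0.5229, 0.162, 0.3027]
eef_rot: [180.0, -0.0, 58.1]
ft_force: [0.6, -0.1, -0.2]
opening: 0.7
```

Run:
```python
from h import *
st=env.state(); print({k:np.round(st[k],3) for k in('time_s','q','ee_pos','eef_rot','ft_force','opening')})
s=snap('wrist'); P=cloud(s)
m=(np.hypot(P[...,0]-.523,P[...,1]-.161)<.04)&(P[...,2]>.212)&(P[...,2]<.226)
q=P[m]; print(m.sum(), q.mean(0).round(4) if len(q) else '', cv2.minAreaRect((q[:,:2]*1000).astype(np.float32)) if len(q) else '')
r=(np.hypot(P[...,0]-.523,P[...,1]-.161)<.055)&(abs(P[...,2]-.07)<.006);q=P[r]; print('holder rim',cv2.minEnclosingCircle((q[:,:2]*1000).astype(np.float32)) if len(q) else '')
r=(np.hypot(P[...,0]-.523,P[...,1]-.161)<.012)&(abs(P[...,2]-.16)<.03);q=P[r]; print(len(q))
im=s['pixels'].copy(); im[m]=(255,0,0); cv2.imwrite('pics/w1.png',np.hstack([im,s['pixels']])[:,:,::-1][::1]) ; cv2.imwrite('pics/w1.png',cv2.resize(np.hstack([s['pixels'],snap('side')['pixels']]),(800,300))[:,:,::-1])
```

```text
{'time_s': np.float64(7.4), 'q': array([ 19.165,  12.697, -47.735,  88.173,   9.44 ,  83.272, -60.869]), 'ee_pos': array([0.523, 0.162, 0.303]), 'eef_rot': array([ 1.79974e+02, -1.90000e-02,  5.81050e+01]), 'ft_force': array([ 0.598, -0.103, -0.242]), 'opening': np.float64(0.7)}
402 [0.5246 0.1624 0.2187] ((524.3020629882812, 161.74517822265625), (13.449689865112305, 19.078964233398438), 57.7390022277832)
holder rim ((526.354248046875, 164.43655395507812), 33.90618133544922)
273
```

View pics/w1.png

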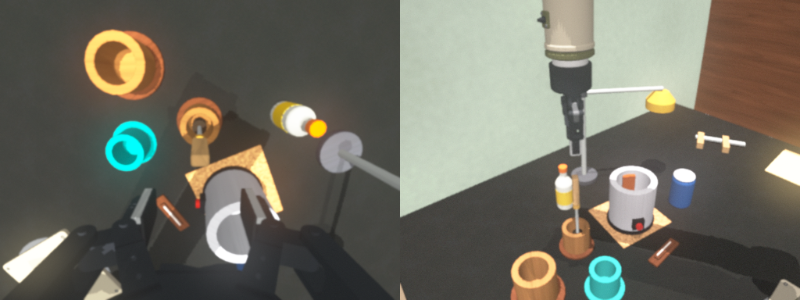

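Emit:
{"op": "drive_tool", "data": {
  "commands": [0, 0.001, 0.03, 0, 0, 0.001, 0.065, 0, 0, 0.001, 0.1, 0, 0, 0.001, 0.125, 0, 0, 0.001, 0.138, 0, 0, 0.001, 0.138, 0, 0, 0.001, 0.138, 0]
}}

```text
time_s: 8.38
ee_pos: [0.5241, 0.162, 0.1654]
eef_rot: [179.9, -0.1, 58.1]
ft_force: [-0.2, 0.7, -0.2]
opening: 0.699
```

Emit:
{"op": "drive_tool", "data": {
  "commands": [0, 0, 0, 0, 0, 0, 0, 0, 0, 0, 0, 0, 0, 0, 0, 0, 0, 0, 0, 0, 0, 0, 0, 0],
  "grip": -1
}}

```text
time_s: 9.12
ee_pos: [0.524, 0.1618, 0.1648]
eef_rot: [179.9, -0.0, 58.1]
ft_force: [0.6, -1.3, 5.5]
opening: 0.226
```

Emit:
{"op": "drive_tool", "data": {
  "commands": [0, 0, -0.02, 0, 0, 0, -0.05, 0, 0, 0, -0.09, 0, 0, 0, -0.13, 0, 0, 0, -0.16, 0, -0.02, 0.009, -0.17, 0, -0.05, 0.022, -0.17, 0, -0.085, 0.038, -0.17, 0, -0.12, 0.053, -0.17, 0, -0.145, 0.064, -0.17, 0, -0.16, 0.0705, -0.17, 0, -0.16, 0.0705, -0.17, 0, -0.16, 0.0705, -0.17, 0, -0.16, 0.0705, -0.17, 0]
}}

```text
time_s: 10.88
ee_pos: [0.499, -0.0101, 0.3344]
eef_rot: [-180.0, -0.0, 58.3]
ft_force: [1.4, 0.3, -0.7]
opening: 0.227
```

```bash
cat > f.py <<'E'
from h import *
import sys
F=[]
for i in range(int(sys.argv[1]) if len(sys.argv)>1 else 4):
    F.append(env.state()['ft_force']); s=env.snapshot('side')
    F.append(env.state()['ft_force'])
F=np.array(F).mean(0); p=np.array([.848,-.53,0]); st=env.state()
d=np.array(st['ee_pos'])-[.5012,-.012,0]
print('t',round(st['time_s'],2),'F',F.round(2),'along p',round(F@p,2),'tcp radial',round(d@p,4),'side',round(d@[.53,.848,0],4),'z',st['ee_pos'][2].round(4))
E
python3 - <<'E'
from h import *
for n in ('scene','side'):
    s=snap(n); P=cloud(s).reshape(-1,3)
    st=env.state(); t=st['ee_pos']
    rr=np.hypot(P[:,0]-t[0],P[:,1]-t[1])
    for a,b in((.15,.175),(.176,.2),(.2,.22),(.225,.26),(.26,.30)):
        m=(rr<.03)&(P[:,2]>a)&(P[:,2]<b); q=P[m]; print(n,a,m.sum(),np.r_[q.mean(0),q[:,2].min()].round(4) if len(q) else '', cv2.minEnclosingCircle(((q[:,:2]-t[:2])*1000).astype(np.float32)) if len(q) else '')
    cv2.imwrite(f'pics/x{n}.png',s['pixels'][:,:,::-1])
E
python3 f.py
python3 -c "
import cv2,numpy as np
a=cv2.imread('pics/xside.png')[120:320,200:420];b=cv2.imread('pics/xscene.png')[100:300,120:340]
cv2.imwrite('pics/x2.png',cv2.resize(np.hstack([a,b]),(800,364)))"
```

```text
scene 0.15 0  
scene 0.176 79 [ 0.5078 -0.0127  0.1905  0.1795] ((1.506048321723938, -0.5660439729690552), 12.99937629699707)
scene 0.2 129 [ 0.5049 -0.0118  0.2121  0.2002] ((0.0695309266448021, -0.1997789889574051), 13.796060562133789)
scene 0.225 49 [ 0.5015 -0.0111  0.2428  0.2255] ((1.7637323141098022, -0.7831977009773254), 3.7005839347839355)
scene 0.26 60 [ 0.5022 -0.0115  0.2793  0.2604] ((2.1782889366149902, -1.2926270961761475), 4.1584343910217285)
side 0.15 0  
side 0.176 103 [ 0.4905 -0.0024  0.1909  0.1794] ((-4.484176158905029, 3.0473103523254395), 12.245373725891113)
side 0.2 122 [ 0.4908 -0.0034  0.21    0.2004] ((-4.11785888671875, 1.6178860664367676), 13.668132781982422)
side 0.225 63 [ 0.495  -0.0079  0.2433  0.2259] ((-3.39504337310791, 1.9066638946533203), 3.552987575531006)
side 0.26 73 [ 0.4949 -0.0079  0.2804  0.2608] ((-3.1305418014526367, 1.9703916311264038), 4.031289100646973)
t 11.18 F [ 0.19  0.23 -1.39] along p 0.04 tcp radial -0.0023 side -0.0005 z 0.3343
```

View pics/x2.png

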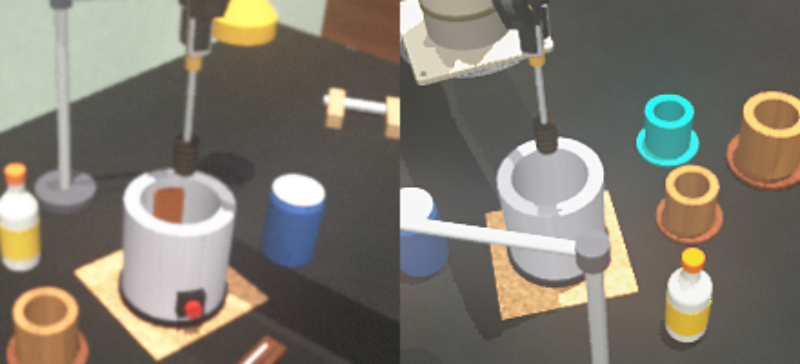

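Emit:
{"op": "drive_tool", "data": {
  "commands": [0, 0, 0.02, 0, 0, 0, 0.045, 0, 0, 0, 0.07, 0, 0, 0, 0.095, 0, 0, 0, 0.12, 0, 0, 0, 0.14, 0, 0, 0, 0.15, 0, 0, 0, 0.156, 0, 0, 0, 0.156, 0, 0, 0.005, 0.156, 0, 0, 0.01, 0.156, 0, 0, 0.014, 0.156, 0, 0, 0.016, 0.156, 0, 0, 0.016, 0.156, 0]
}}

```text
time_s: 12.92
ee_pos: [0.5126, -0.0198, 0.1783]
eef_rot: [-180.0, -0.0, 58.1]
ft_force: [-1.0, 0.0, -1.7]
opening: 0.23
```

```bash
python3 f.py
```

```text
t 13.12 F [-0.08 -0.21 -1.54] along p 0.04 tcp radial 0.0137 side -0.0006 z 0.1783
```

Emit:
{"op": "drive_tool", "data": {
  "commands": [0, 0.001, 0, 0, 0, 0.002, 0, 0, 0, 0.003, 0, 0, 0, 0.004, 0, 0, 0, 0.005, 0, 0, 0, 0.005, 0, 0]
}}

```text
time_s: 13.88
ee_pos: [0.5168, -0.0225, 0.1783]
eef_rot: [180.0, 0.0, 58.1]
ft_force: [0.1, -0.2, -0.9]
opening: 0.222
```

```bash
python3 f.py
```

```text
t 14.07 F [-0.01 -0.1  -1.11] along p 0.05 tcp radial 0.0187 side -0.0006 z 0.1783
```

Emit:
{"op": "drive_tool", "data": {
  "commands": [0, 0.001, 0, 0, 0, 0.002, 0, 0, 0, 0.003, 0, 0, 0, 0.003, 0, 0]
}}

```text
time_s: 14.58
ee_pos: [0.5194, -0.0241, 0.1783]
eef_rot: [180.0, 0.0, 58.1]
ft_force: [0.1, 0.1, -0.6]
opening: 0.226
```

```bash
python3 f.py
```

```text
t 14.78 F [ 0.52 -0.14 -1.1 ] along p 0.51 tcp radial 0.0218 side -0.0006 z 0.1783
```

Emit:
{"op": "drive_tool", "data": {
  "commands": [0, 0.0005, 0, 0, 0, 0.001, 0, 0, 0, 0.0015, 0, 0, 0, 0.0015, 0, 0]
}}

```text
time_s: 15.28
ee_pos: [0.5207, -0.0249, 0.1783]
eef_rot: [180.0, 0.0, 58.1]
ft_force: [-0.5, -0.1, -1.7]
opening: 0.228
```

```bash
python3 f.py
```

```text
t 15.47 F [ 0.29 -0.09 -1.12] along p 0.29 tcp radial 0.0233 side -0.0006 z 0.1783
```

Emit:
{"op": "drive_tool", "data": {
  "commands": [0, 0.0005, 0, 0, 0, 0.001, 0, 0, 0, 0.0015, 0, 0, 0, 0.0015, 0, 0]
}}

```text
time_s: 15.98
ee_pos: [0.5218, -0.0255, 0.1782]
eef_rot: [-180.0, 0.0, 58.1]
ft_force: [-1.5, 1.1, -0.9]
opening: 0.227
```

```bash
python3 f.py
```

```text
t 16.18 F [-1.    0.78 -0.89] along p -1.26 tcp radial 0.0247 side -0.0006 z 0.1783
```

Emit:
{"op": "drive_tool", "data": {
  "commands": [0, 0.0005, 0, 0, 0, 0.001, 0, 0, 0, 0.0013, 0, 0, 0, 0.0013, 0, 0]
}}

```text
time_s: 16.68
ee_pos: [0.5229, -0.0262, 0.1782]
eef_rot: [-180.0, 0.0, 58.2]
ft_force: [-2.8, 2.5, 1.2]
opening: 0.226
```

```bash
python3 f.py 5
```

```text
t 16.93 F [-3.05  2.02  0.33] along p -3.66 tcp radial 0.026 side -0.0006 z 0.1783
```

Emit:
{"op": "drive_tool", "data": {
  "commands": [0, 0.0002, 0, 0, 0, 0.0005, 0, 0, 0, 0.0005, 0, 0, 0, 0.0005, 0, 0, 0, 0.0005, 0, 0]
}}

```text
time_s: 17.55
ee_pos: [0.5234, -0.0265, 0.1783]
eef_rot: [-180.0, 0.0, 58.1]
ft_force: [-4.1, 2.3, 1.2]
opening: 0.225
```

```bash
python3 f.py 6
```

```text
t 17.85 F [-3.89  2.43  0.97] along p -4.58 tcp radial 0.0266 side -0.0006 z 0.1783
```

Emit:
{"op": "drive_tool", "data": {
  "commands": [0, 0, -0.003, 0, 0, 0, -0.007, 0, 0, 0, -0.012, 0, 0, 0, -0.017, 0, 0, 0, -0.022, 0, 0, 0, -0.027, 0, 0, 0, -0.03, 0]
}}

```text
time_s: 18.73
ee_pos: [0.5235, -0.0265, 0.2087]
eef_rot: [180.0, -0.0, 58.1]
ft_force: [-4.0, 1.1, -2.2]
opening: 0.225
```

```bash
python3 f.py 5
```

```text
t 18.98 F [-3.91  2.25  0.56] along p -4.5 tcp radial 0.0267 side -0.0004 z 0.2086
```

Emit:
{"op": "drive_tool", "data": {
  "commands": [0, 0, -0.003, 0, 0, 0, -0.007, 0, 0, 0, -0.012, 0, 0, 0, -0.017, 0, 0, 0, -0.022, 0, 0, 0, -0.027, 0, 0, 0, -0.03, 0]
}}

```text
time_s: 19.85
ee_pos: [0.5235, -0.0266, 0.2387]
eef_rot: [180.0, -0.0, 58.1]
ft_force: [-2.3, 1.7, -3.1]
opening: 0.224
```

```bash
python3 f.py 4
```

```text
t 20.05 F [-4.14  1.81  0.48] along p -4.47 tcp radial 0.0267 side -0.0004 z 0.2387
```

Emit:
{"op": "drive_tool", "data": {
  "commands": [0, 0, -0.003, 0, 0, 0, -0.006, 0, 0, 0, -0.009, 0, 0, 0, -0.011, 0, 0, 0, -0.011, 0, 0, 0, -0.011, 0, 0, 0, -0.011, 0, 0, 0, -0.011, 0]
}}

```text
time_s: 21.05
ee_pos: [0.5235, -0.0266, 0.2494]
eef_rot: [180.0, -0.0, 58.1]
ft_force: [-3.3, 2.3, 0.6]
opening: 0.226
```

```bash
python3 f.py 5
```

```text
t 21.3 F [-2.72  1.52  0.37] along p -3.11 tcp radial 0.0266 side -0.0006 z 0.2493
```

Emit:
{"op": "drive_tool", "data": {
  "commands": [0, 0.0004, 0, 0, 0, 0.0007, 0, 0, 0, 0.0007, 0, 0, 0, 0.0007, 0, 0, 0, 0.0007, 0, 0, 0, 0.0007, 0, 0]
}}

```text
time_s: 22.05
ee_pos: [0.524, -0.0269, 0.2493]
eef_rot: [-180.0, 0.0, 58.1]
ft_force: [-3.4, 2.1, 1.1]
opening: 0.227
```

```bash
python3 f.py 6
```

```text
t 22.35 F [-3.3   2.31  1.25] along p -4.02 tcp radial 0.0273 side -0.0006 z 0.2493
```

Emit:
{"op": "drive_tool", "data": {
  "commands": [0, 0.0002, 0, 0, 0, 0.0002, 0, 0, 0, 0.0002, 0, 0, 0, 0.0002, 0, 0, 0, 0.0002, 0, 0, 0, 0.0001, 0.003, 0, 0, -0.0002, 0.006, 0, 0, -0.0005, 0.009, 0, 0, -0.0007, 0.012, 0, 0, -0.0007, 0.017, 0, 0, -0.0007, 0.022, 0, 0, -0.0007, 0.027, 0, 0, -0.0007, 0.032, 0, 0, -0.0007, 0.038, 0, 0, -0.0007, 0.044, 0, 0, -0.0007, 0.05, 0, 0, -0.0007, 0.056, 0, 0, -0.0007, 0.062, 0, 0, -0.0007, 0.067, 0, 0, -0.0007, 0.071, 0]
}}

```text
time_s: 24.85
ee_pos: [0.5234, -0.0266, 0.178]
eef_rot: [180.0, 0.0, 58.1]
ft_force: [-3.3, 3.0, 0.7]
opening: 0.228
```

Emit:
{"op": "drive_tool", "data": {
  "commands": [0, 0, 0, 0, 0, 0, 0, 0, 0, 0, 0, 0, 0, 0, 0, 0]
}}

```text
time_s: 25.35
ee_pos: [0.5233, -0.0266, 0.1783]
eef_rot: [-180.0, 0.0, 58.1]
ft_force: [-3.5, 2.0, -3.0]
opening: 0.221
```

```bash
python3 f.py 6
```

```text
t 25.65 F [-3.28  1.92 -2.91] along p -3.79 tcp radial 0.0266 side -0.0006 z 0.1783
```

Emit:
{"op": "drive_tool", "data": {
  "commands": [0, 0.0003, 0, 0, 0, 0.0003, 0, 0, 0, 0.0003, 0, 0, 0, 0.0003, 0, 0, 0, 0.0003, 0, 0, 0, 0.0003, 0, 0]
}}

```text
time_s: 26.4
ee_pos: [0.5237, -0.0267, 0.1783]
eef_rot: [180.0, 0.0, 58.1]
ft_force: [-3.4, 2.7, -2.1]
opening: 0.225
```

```bash
python3 f.py 6
```

```text
t 26.7 F [-4.05  2.49 -2.3 ] along p -4.75 tcp radial 0.0269 side -0.0006 z 0.1783
```

Emit:
{"op": "drive_tool", "data": {
  "commands": [0, -0.0001, -0.003, 0, 0, -0.0002, -0.007, 0, 0, -0.0002, -0.012, 0, 0, -0.0002, -0.017, 0, 0, -0.0002, -0.022, 0, 0, -0.0002, -0.027, 0, 0, -0.0002, -0.032, 0, 0, -0.0002, -0.037, 0, 0, -0.0002, -0.042, 0, 0, -0.0002, -0.047, 0, 0, -0.0002, -0.052, 0, 0, -0.0002, -0.057, 0, 0, -0.0001, -0.061, 0, 0, 0.0002, -0.064, 0, 0, 0.0005, -0.067, 0, 0, 0.0007, -0.07, 0, 0, 0.0008, -0.071, 0, 0, 0.0008, -0.071, 0, 0, 0.0008, -0.071, 0, 0, 0.0008, -0.071, 0]
}}

```text
time_s: 29.2
ee_pos: [0.5245, -0.0271, 0.2494]
eef_rot: [180.0, -0.0, 58.2]
ft_force: [-3.2, 2.8, 0.1]
opening: 0.225
```

```bash
python3 f.py 6
```

```text
t 29.5 F [-3.62  2.36  0.43] along p -4.32 tcp radial 0.0277 side -0.0005 z 0.2494
```

Emit:
{"op": "drive_tool", "data": {
  "commands": [0, 0, 0, 0, 0, 0, 0, 0, 0, 0, 0, 0, 0, -0.005, 0, 0, 0, -0.012, 0, 0, 0, -0.02, 0, 0, 0, -0.0275, 0, 0, 0, -0.0275, 0, 0, 0, -0.0275, -0.02, 0, 0, -0.0275, -0.045, 0, 0, -0.0275, -0.07, 0, 0, -0.0275, -0.085, 0, 0, -0.0275, -0.085, 0, 0, -0.0275, -0.085, 0]
}}

```text
time_s: 31.25
ee_pos: [0.5007, -0.0128, 0.3333]
eef_rot: [-179.9, 0.0, 58.1]
ft_force: [-0.5, 0.2, -0.5]
opening: 0.225
```

```bash
cat > b.py <<'E'
from h import *
st=env.state(); t=st['ee_pos']; print(t.round(4),'ft',st['ft_force'].round(1))
z0=t[2]-.155
for n in ('scene','side'):
    s=snap(n); P=cloud(s).reshape(-1,3)
    rr=np.hypot(P[:,0]-t[0],P[:,1]-t[1])
    for a,b in((-.01,.042),(.05,.08),(.08,.12),(.18,.22)):
        m=(rr<.03)&(P[:,2]>z0+a)&(P[:,2]<z0+b); q=P[m]; print(n,a,m.sum(),'d',(q.mean(0)-t)[:2].round(4) if len(q) else '', 'zmin rel',(q[:,2].min()-z0).round(4) if len(q) else '')
E
python3 b.py
```

```text
[ 0.5007 -0.0128  0.3333] ft [-0.5  0.2 -0.5]
scene -0.01 254 d [ 0.0059 -0.0016] zmin rel 0.0014
scene 0.05 45 d [ 0.0022 -0.0009] zmin rel 0.05
scene 0.08 60 d [ 0.003  -0.0014] zmin rel 0.0815
scene 0.18 199 d [0.0117 0.0053] zmin rel 0.18
side -0.01 275 d [-0.0076  0.0065] zmin rel 0.0005
side 0.05 52 d [-0.0043  0.0024] zmin rel 0.05
side 0.08 75 d [-0.0042  0.0022] zmin rel 0.0804
side 0.18 274 d [-0.0019  0.0111] zmin rel 0.18
```

Emit:
{"op": "drive_tool", "data": {
  "commands": [0.02, -0.009, 0, 0, 0.05, -0.022, 0, 0, 0.085, -0.038, 0, 0, 0.12, -0.053, 0, 0, 0.145, -0.064, 0, 0, 0.162, -0.072, 0, 0, 0.162, -0.072, 0, 0, 0.162, -0.072, 0, 0, 0.162, -0.072, 0.025, 0, 0.162, -0.072, 0.06, 0, 0.162, -0.072, 0.09, 0, 0.162, -0.072, 0.09, 0]
}}

```text
time_s: 32.85
ee_pos: [0.5245, 0.1611, 0.2425]
eef_rot: [-179.9, 0.2, 58.0]
ft_force: [0.3, 0.4, 0.4]
opening: 0.228
```

```bash
python3 b.py
python3 - <<'E'
from h import *
a=[snap('side')['pixels'][190:340,150:330],snap('scene')['pixels'][120:270,200:380]]
cv2.imwrite('pics/y.png',cv2.resize(np.hstack(a),(792,330))[:,:,::-1])
E
```

```text
[0.5245 0.1611 0.2425] ft [0.3 0.4 0.4]
scene -0.01 187 d [ 0.0044 -0.0058] zmin rel 0.0001
scene 0.05 32 d [ 0.001  -0.0036] zmin rel 0.0503
scene 0.08 45 d [ 0.0011 -0.0032] zmin rel 0.0807
scene 0.18 54 d [ 0.0168 -0.0071] zmin rel 0.1862
side -0.01 196 d [-0.0095  0.0055] zmin rel 0.0024
side 0.05 41 d [-0.0033  0.0018] zmin rel 0.0501
side 0.08 76 d [-0.0036  0.0028] zmin rel 0.0803
side 0.18 67 d [-0.0082  0.0181] zmin rel 0.1801
```

View pics/y.png

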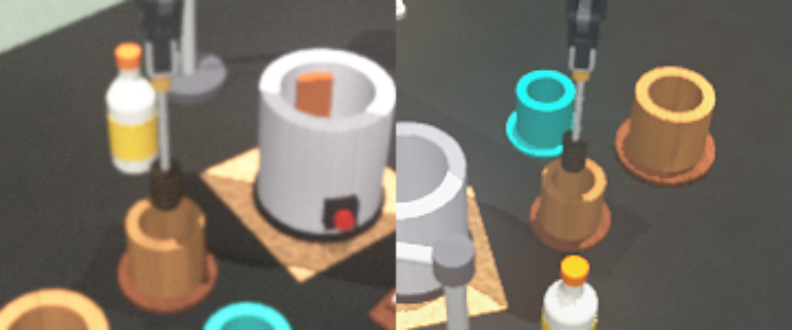

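Emit:
{"op": "drive_tool", "data": {
  "commands": [0.001, 0, 0.015, 0, 0.001, 0, 0.035, 0, 0.001, 0, 0.055, 0, 0.001, 0, 0.068, 0, 0.001, 0, 0.074, 0, 0.001, 0, 0.077, 0, 0.001, 0, 0.077, 0, 0.001, 0, 0.077, 0]
}}

```text
time_s: 34.05
ee_pos: [0.5261, 0.1639, 0.1678]
eef_rot: [180.0, -0.0, 58.1]
ft_force: [-0.1, -0.3, -1.1]
opening: 0.224
```

```bash
python3 f.py 3
```

```text
t 34.2 F [-0.29 -0.15 -0.94] along p -0.17 tcp radial -0.0721 side 0.1623 z 0.1676
```

Emit:
{"op": "drive_tool", "data": {
  "commands": [0, 0, 0.001, 0, 0, 0, 0.002, 0, 0, 0, 0.0025, 0, 0, 0, 0.0025, 0, 0, 0, 0.0025, 0]
}}

```text
time_s: 34.83
ee_pos: [0.5259, 0.1638, 0.1649]
eef_rot: [180.0, -0.0, 58.1]
ft_force: [0.6, 0.0, 0.4]
opening: 0.229
```

```bash
python3 f.py 3
```

```text
t 34.98 F [-0.06  0.05  0.27] along p -0.07 tcp radial -0.0722 side 0.1622 z 0.1649
```

Emit:
{"op": "drive_tool", "data": {
  "commands": [0, 0, 0, 0, 0, 0, 0, 0, 0, 0, 0, 0, 0, 0, 0, 0, 0, 0, 0, 0],
  "grip": 0.4
}}

```text
time_s: 35.6
ee_pos: [0.5259, 0.1638, 0.1648]
eef_rot: [180.0, 0.0, 58.1]
ft_force: [0.5, -0.1, 0.1]
opening: 0.703
```

Emit:
{"op": "drive_tool", "data": {
  "commands": [0, 0, -0.015, 0, 0, 0, -0.04, 0, 0, 0, -0.08, 0, 0, 0, -0.12, 0, 0, 0, -0.15, 0, -0.05, 0, -0.17, 0, -0.1, 0, -0.17, 0, -0.1, 0, -0.17, 0, -0.1, 0, -0.17, 0]
}}

```text
time_s: 36.72
ee_pos: [0.4732, 0.0793, 0.3357]
eef_rot: [179.9, -0.0, 58.1]
ft_force: [-0.1, 1.1, -0.6]
opening: 0.7
```

Run:
```python
from h import *
ss={n:snap(n) for n in('scene','side')}
for n,s in ss.items():
    P=cloud(s).reshape(-1,3); hsv=cv2.cvtColor(s['pixels'],cv2.COLOR_RGB2HSV).reshape(-1,3).astype(int)
    for a,b in((.08,.12),(.145,.18),(.215,.23)):
        m=(np.hypot(P[:,0]-.5257,P[:,1]-.164)<.04)&(P[:,2]>a)&(P[:,2]<b); print(n,a,m.sum(),P[m].mean(0).round(4) if m.any() else '')
    m=(hsv[:,0]>18)&(hsv[:,0]<32)&(hsv[:,1]>160)&(P[:,2]>.23)&(P[:,2]<.31)&(P[:,0]>.4)&(P[:,0]<.8)&(abs(P[:,1])<.4); print('shade',P[m].min(0).round(3),P[m].max(0).round(3))
    for t in('can','glue','bridge'): print(t,[(round(r['p'],2),np.round(w(s,r['xyz']),3).tolist()) for r in env.spot_in(t,s)][:2])
cv2.imwrite('pics/z.png',cv2.resize(np.hstack([s['pixels'] for s in ss.values()]),(800,300))[:,:,::-1])
print(env.state()['time_s'],env.state()['joint_vel'].round(2))
```

```text
scene 0.08 38 [0.5271 0.1605 0.1015]
scene 0.145 74 [0.5328 0.1572 0.1634]
scene 0.215 53 [0.5269 0.161  0.2193]
shade [ 0.571 -0.289  0.241] [ 0.654 -0.201  0.297]
can [(0.74, [0.474, -0.179, 0.076]), (0.63, [0.525, -0.022, 0.11])]
glue [(0.6, [0.686, 0.078, 0.083])]
bridge []
side 0.08 56 [0.5214 0.1639 0.0996]
side 0.145 110 [0.5169 0.1684 0.1635]
side 0.215 76 [0.5213 0.1663 0.2197]
shade [ 0.56  -0.252  0.244] [ 0.627 -0.197  0.277]
can [(0.69, [0.436, -0.154, 0.073]), (0.33, [0.476, 0.021, 0.099])]
glue [(0.85, [0.659, 0.099, 0.077])]
bridge [(0.58, [0.354, 0.028, 0.013])]
37.125 [ 0.28 -0.2   0.09  0.06  0.05  0.06  0.01]
```

View pics/z.png

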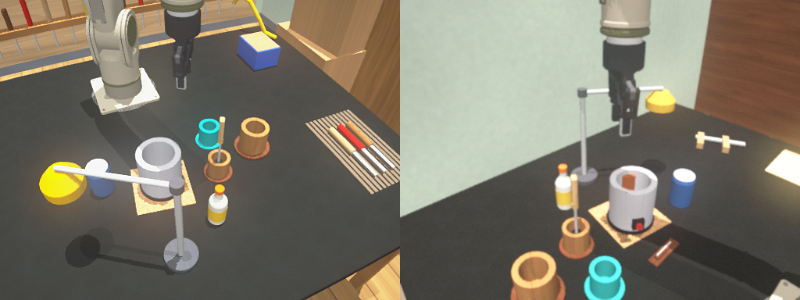

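The brush stands upright in the small brown holder. The lamp is swung clear, the bystanders haven't moved, and the arm is touching nothing.

```bash
python3 -c "
from bench import env
print(env.job_done())"
```

```text
the job is handed in; nothing more can be done
None
```

The job is done and handed in at about 37 s of the 72 s allowed; no verdict was reported.

- **Lamp:** I swung it about 1.1 rad towards -y. It was still there in the last pictures, with the shade at about (0.61, -0.245).
- **Scrub:** By touch, the face of the glue run lies about 37 mm from the pot's axis. I went foot, top, foot, top, with at least half a second at each end. The middle of the brush head travelled from about 37 to 108 mm above the pot's underside.
- **Force:** Averaged readings, all taken at stops, were mostly 4.0 to 4.75 N, and none in the pot was above 4.8 N. Two were low when the brush first arrived: 3.1 N at the first top and 3.8 N at the second foot. I corrected both and held the pause again at 4 N or more. Force during the strokes themselves was not averaged, and single readings carry about 1 N of noise.
- **Brush:** It is back upright in the small brown holder and released, with its handle top about 220 mm above the bench, as at the start.
- **Bystanders:** The glue bottle and bridge were found within 3 mm of where they started (the can within 7 mm vertically, which is within the detector's scatter). The bridge was only visible to the side camera.

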